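# Check the oil of the airbrush compressor with its dipstick

### The job

Check the oil of the airbrush compressor: fold its red-sleeved carrying handle fully down into the clip on top, then take the wiped dipstick with the yellow grip from the brush rest and push it down the slanting filler tube until its black collar stops on the tube's mouth, without forcing it. Draw it right out again and finish holding it up by the grip, still and level for reading, well above the bench and clear of the compressor, touching nothing else; the handle stays folded, and the jar, spray can, stamp and sharpener are left where they stand. The program ends with the dipstick still held in the gripper.

Things in the scene. Friction and masses are not known exactly. Their poses are not given: they have to be found in the camera images.
- compressor: Airbrush compressor, fixed: base 235 x 190 mm, black round shell 175 mm across, handle bracket plate on top at 175 mm. Origin on the bench under it; z up, x horizontal, towards the side where the slanting oil filler tube sticks out (roughly away from the robot). Shell axis at x = -35 mm; regulator with gauge at x = 88, y = -78 mm, 119 mm high; grey relay box at y = +96 mm, 110 mm high.
- filler: Steel oil filler tube on the compressor's +x side, fixed. Origin = centre of its open mouth, 115 mm along x and 150 mm above the compressor's origin. Its x axis runs out of the mouth, 45 degrees upward and away from the compressor; y is horizontal. Bore 11 mm, flaring to 18 mm over the last 12 mm; rim 23 mm across. The whole rod of the dipstick goes in.
- bail (a joint): Carrying handle on top, a U of steel bar hinged about the compressor's y axis. Angle in rad: 0 = folded down, its red crossbar in the black two-pronged clip; 1.57 = upright; starts at 1.3 to 1.75. Stiff hinge: it stays where it is left and takes 2 to 5 N at the crossbar to move. Raised, it stands where the gripper has to be for the dipstick.
- bail_hinge (a point): Middle of the handle's hinge axis, at x = 35, z = 194 mm on the compressor.
- bail_bar (a point): Middle of the handle's crossbar, a red sleeve 16 mm thick, 92 mm long along the compressor's y, 60 mm from the hinge. Folded it lies 60 mm to the compressor's -x from the hinge, at the hinge's height (194 mm); upright it is 60 mm above the hinge. The clip's prongs, 24 mm wide in y and 195 mm high, stay below the folded bar's top.
- dipstick: Dipstick, 40 to 75 g: steel rod 7 mm thick, black collar 26 mm across, yellow round grip 16 mm thick. Origin = centre of the collar's stop face (towards the tip); x axis along the stick towards the grip. Rod x = -115 to 0 mm, collar 0 to 6, grip 6 to 68. Starts level on the brush rest, axis 43.5 mm high, grip overhanging. Fully in, its origin and x axis coincide with the filler's.
- dipstick_tip (a point): Tip of the dipstick's rod (x = -115 mm on the dipstick).
- dipstick_grip (a point): Point on the dipstick's axis to grip it (x = 42 mm on the dipstick).
- rest: White porcelain brush rest, fixed, 95 mm (x) by 66 mm (y): two notched bridges, 48 mm high, at x = -35 and +36 mm, with notch floors at 40 mm. Origin on the bench at its centre, x along the notches; the dipstick lies in the middle notch, collar face at x = 52 mm, grip towards +x, tip towards -x.
- paint_jar: Bystander: paint jar with orange label and white cap, 62 mm across, 75 mm high. Origin at the centre of its foot.
- spray_can: Bystander: blue spray can, 64 mm across, 190 mm high. Origin at the centre of its foot.
- stamp: Bystander: rubber stamp with turned dark wood handle, 38 mm across, 77 mm high. Origin at the centre of its foot.
- sharpener: Bystander: dark blue pencil sharpener, 36 mm across, 62 mm high. Origin at the centre of its foot.
Things that resemble listed ones, but are neither listed nor needed, are in the scene too. What is shaped like the rest but blue or brown is not meant.

How it is judged (in metres and radians):
On the way, in this order (a step that is already met when the one before it is completed fails the run):
1. the carrying handle lies folded down in its clip (within 0.08 rad) (value of joint bail below 0.08 rad), for 0.2 s.
2. with the handle down, the dipstick is in the filler tube, its collar on the mouth (within 3 mm along the tube, 6 mm in all, 0.1 rad) (value of joint bail below 0.1 rad and x of dipstick in the frame of filler below 0.003 m and distance between dipstick and filler below 0.006 m and x of dipstick_tip in the frame of filler below -0.1 m and angle between the x axis of dipstick and the x axis of filler, either way round below 0.1 rad), for 0.2 s.
3. the dipstick's tip is drawn out of the tube, at least 15 mm beyond the mouth (x of dipstick_tip in the frame of filler above 0.015 m), for 0.1 s.
At the end, for the whole second after the job is handed in: The dipstick is held still by its yellow grip (gripper within 35 mm of the grip point), level within 10 degrees, tip and collar over 100 mm above the bench, tip over 50 mm from the tube's mouth, touching only the fingers; the handle is still folded (under 0.1 rad), no bystander moved 20 mm (angle between dipstick's own x axis and vertical between 1.396 and 1.746 rad and height (world z) of each of dipstick_tip, dipstick above 0.1 m and distance between dipstick_tip and filler above 0.05 m and distance between the grasp point and dipstick_grip below 0.035 m and contact force between dipstick and the fingers above 2 N and contact force between dipstick and compressor below 0.1 N and contact force between dipstick and rest below 0.1 N and contact force between dipstick and paint_jar below 0.1 N and contact force between dipstick and spray_can below 0.1 N and contact force between dipstick and stamp below 0.1 N and contact force between dipstick and sharpener below 0.1 N and linear speed of dipstick below 0.02 m/s and angular speed of dipstick below 0.15 rad/s and value of joint bail below 0.1 rad and distance of each of paint_jar, spray_can, stamp, sharpener from where it was at the start of the episode below 0.02 m); the arm keeps its last pose, push and grip.
It fails at once if the dipstick is forced: more than 40 N between it and the compressor (contact force between dipstick and compressor above 40 N).
It fails at once if the paint jar is moved by 20 mm or tipped (distance of paint_jar from where it was at the start of the episode above 0.02 m or angle between paint_jar's own z axis and vertical above 0.2 rad).
It fails at once if the spray can is moved by 20 mm or tipped (distance of spray_can from where it was at the start of the episode above 0.02 m or angle between spray_can's own z axis and vertical above 0.2 rad).
It fails at once if the rubber stamp is moved by 20 mm or tipped (distance of stamp from where it was at the start of the episode above 0.02 m or angle between stamp's own z axis and vertical above 0.2 rad).
It fails at once if the pencil sharpener is moved by 20 mm or tipped (distance of sharpener from where it was at the start of the episode above 0.02 m or angle between sharpener's own z axis and vertical above 0.2 rad).
It also fails if it takes over 72 s, if anything falls off the work surface, if the arm or the gripper's body presses on something with over 40 N, if the wrist force passes 120 N, or if a joint passes its speed limit or range.

### The arm

A 6-joint arm with a two-finger parallel gripper is mounted at the origin on the work surface. World frame = base frame: x ahead of the robot, y to its left, z up, the work surface at z = 0. Lengths are in mm, angles in rad, forces in N, time in s.
With the tool pointing down it reaches from about 350 to 775 mm from the base axis. Payload 7.3 kg.
Tool frame: the origin (TCP) lies between the finger pads; the fingertips stand 22 mm ahead of it and the grasp point (between the pads) lies 3 mm ahead of it; z points along the fingers, y is the line along which they close (so a half turn about z gives the same grasp; the last joint's range is limited). The gripper opens to 92 mm and grips with 3 to 60 N. Pads are 19 mm wide; open, the fingers measure 130 mm over their backs; the gripper's body (75 mm by 190 mm) begins 47 mm behind the grasp point.
Start: joints at [-1.259, 0.342, 1.524, -0, 1.275, -0.146], TCP at [232.061, -470.946, 248.741] pointing down, gripper open.
Joint ranges: [-2.53, 2.53], [-0.77, 2.02], [0.04, 2.7], [-1, 4.14], [0.28, 2.66], [-3.11, 3.11]. Speed limits (rad/s): [2.57, 2.57, 3.14, 3.14, 3.14, 3.14].

### API

Orientations are given as a unit quaternion [x, y, z, w].
In Python, from workcell import arm, read_camera, camera_model, close_job gives the robot as it stands.
- The arm moves only by the shell command python3 -m crank 'ROWS' [FORCE]. ROWS is JSON, a list of rows, each a list of 5 numbers: the shift along the tool's x, y, z in units of 0.025 m (1.0 is 0.025 m), then the turn about the tool's z in units of 6 degrees (1.0 is 6 degrees), then the opening, from 0 (shut) to 1 (fully open). A call has exactly 5 rows; each row shifts and turns the commanded pose from where the row before left it, along the tool's axes as they then stand; what a row does not reach is not made up. A row lasts 1/12 s, in which the tool goes at most 41.7 mm and 7.16 degrees, less where a joint would pass 70% of its speed; a pose out of reach is approached as far as the arm can. A call with a number of a shift or a turn outside -1 to 1 is refused whole. A call with a gripper value outside its range is refused whole. The fingers move at their own pace and stop on an object; FORCE is the grip in N (left out, the last holds). Time passes only in rows, so rows that do not move let the fingers close, or fill a call up. It gives the time, the measured TCP pose, the force, the opening and the grip force at its end, in the units of the state.
- arm.sense(): the state, without advancing time (a new reading comes with each control period).
- read_camera(name): name is "scene" or "top" or "wrist"; returns (picture, depth): 400x640x3 uint8, blue, green, red; 400x640 float32, mm along the optical axis (not along the pixel's ray), 0 where there is no reading.
- camera_model(name): a dict with "fov_y" (degrees; the focal length in pixels is half the picture's height over the tangent of half this angle, whatever the lens; pixels are square), "cx", "cy" (the principal point, pixels), "position" and "rotation" of the camera in the world. Camera axes: x right, y up, looking along -z (the intrinsics and any distortion apply to the point x, -y, -z); pixel columns grow to the right and rows downward; lengths in mm; the calibration is good to about 2 mm. A picture is of the moment at which its call begins: read the wrist's pose just before it. camera_model takes no time and is no camera call; for the wrist camera it gives the pose at the moment of the call.
- close_job(): hands the job in; it is judged then, once.
The state is a dict: "clock": time; "q": joint angles; "qd": joint speeds; "tau": joint torques, N m; "ee_pos": TCP position; "tcp_rot": TCP orientation; "wrist_force": force on the tool from outside, world axes, zero at the start; "wrist_torque": the same for the moment, N m; "gripper_width": opening from 0.0 (shut) to 1.0 (fully open); "grip_force": force on a finger pad.
Only numpy, scipy, OpenCV 4.12 (cv2) and the standard library are available. Lean on these libraries where they do the work, as an engineer would, in place of code of your own. Each camera call takes 0.05 s, during which the arm holds its last target. There are 200 camera calls.

## Working session

There is one attempt and no reset: what is moved stays moved. The work goes in short steps, Python scripts to look and compute and a shell command to move; the robot and the scene stay as the last step left them, time stands still between calls to the robot, and variables do not carry over. Pictures are saved under pics/ and viewed, at most 10 in all, crops included, and the job is handed in when it is done.

```bash
ls; mkdir -p pics
cat > h.py <<'E'
import numpy as np, cv2
from scipy.spatial.transform import Rotation as R
from workcell import arm, read_camera, camera_model, close_job
def cam(n):
    m=camera_model(n); im,d=read_camera(n); return m,im,d
def K(m):
    f=200/np.tan(np.radians(m['fov_y'])/2); return f
def rot(m):
    r=np.array(m['rotation'],float)
    return r if r.shape==(3,3) else R.from_quat(r).as_matrix()
def ray(m,u,v):
    f=K(m); d=np.array([(u-m['cx'])/f,-(v-m['cy'])/f,-1.0]); return np.array(m['position'],float),rot(m)@d
def onz(m,u,v,z):
    o,d=ray(m,u,v); return o+d*(z-o[2])/d[2]
def bydepth(m,u,v,dep):
    o,d=ray(m,u,v); return o+d*dep
def proj(m,P):
    c=rot(m).T@(np.array(P,float)-np.array(m['position'],float)); f=K(m)
    return m['cx']+f*c[0]/-c[2], m['cy']-f*c[1]/-c[2]
E
python3 - <<'E'
from h import *
s=arm.sense(); print(s)
for n in ['scene','top','wrist']:
    m,im,d=cam(n); print(n,m); cv2.imwrite(f'pics/{n}0.png',im); np.save(f'pics/{n}0.npy',d)
E
```

```text
pics
{'clock': 0.0, 'q': array([-1.25902054e+00,  3.42735910e-01,  1.52500953e+00, -3.59024886e-05,
        1.27536673e+00, -1.45966118e-01]), 'qd': array([-0.00015792, -0.00076499, -0.00076557, -0.00078101, -0.00125161,
        0.0004228 ]), 'tau': array([ 3.06664544e-03, -4.31240237e+01, -2.44218278e+01,  7.20061501e-02,
        5.60087641e-02, -1.08053277e-04]), 'ee_pos': array([ 231.92423952, -470.59088742,  248.04069089]), 'tcp_rot': array([ 9.73921702e-01,  2.26883099e-01, -8.00263109e-05, -7.55729486e-04]), 'wrist_force': array([-0.01739855,  0.78746492, -0.29315224]), 'wrist_torque': array([-0.00378517,  0.02137144, -0.06539208]), 'grip_force': 0.0, 'gripper_width': 0.9985514555302647}
scene {'fov_y': 56.415538149278184, 'cx': 317.21649515767933, 'cy': 202.29187861478806, 'position': array([ 990.03179061, -357.31471614,  861.84300835]), 'rotation': array([0.30739055, 0.15592375, 0.4017333 , 0.84841569])}
top {'fov_y': 45.03896382425075, 'cx': 315.079315637314, 'cy': 194.40708983449144, 'position': array([ 240.08737777,    5.15446838, 1560.34049904]), 'rotation': array([-0.07153156,  0.05744829,  0.71177176, -0.69639349])}
wrist {'fov_y': 69.04188818880766, 'cx': 323.7775861604401, 'cy': 198.9749776269986, 'position': array([ 306.21186471, -433.87953525,  384.37469634]), 'rotation': array([-0.12877347,  0.08110427, -0.52193644,  0.83929842])}
```

View pics/scene0.png

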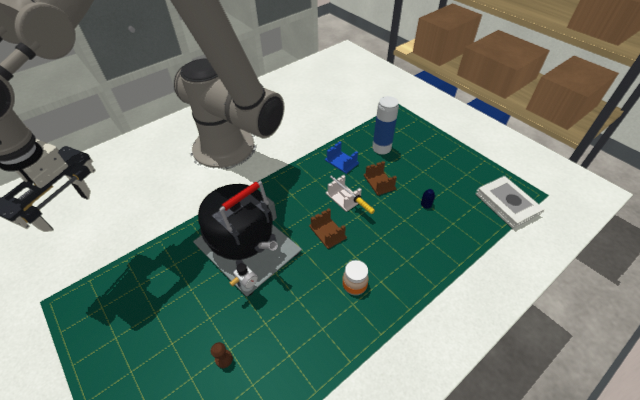

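View pics/top0.png

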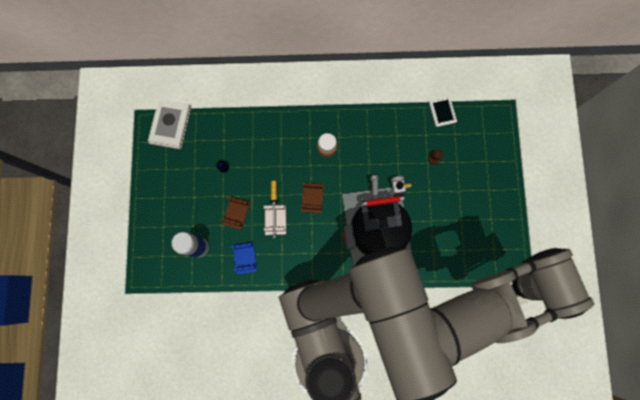

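Run:
```python
from h import *
ms={n:camera_model(n) for n in ['scene','top']}
def tri(u1,u2):
    o1,d1=ray(ms['scene'],*u1);o2,d2=ray(ms['top'],*u2)
    t=np.linalg.lstsq(np.c_[d1,-d2],o2-o1,rcond=None)[0]
    a=o1+t[0]*d1;b=o2+t[1]*d2;return (a+b)/2,np.linalg.norm(a-b)
cols={'yellow':((18,150,120),(32,255,255),None),'red':((0,200,130),(6,255,255),None)}
for c,(lo,hi,_) in cols.items():
    ends={}
    for n in ms:
        im=cv2.imread(f'pics/{n}0.png');d=np.load(f'pics/{n}0.npy')
        mk=cv2.inRange(cv2.cvtColor(im,cv2.COLOR_BGR2HSV),lo,hi); mk[:, :60]=0
        k,l,s,ce=cv2.connectedComponentsWithStats(mk)
        for i in np.argsort(-s[1:,4])[:3]+1: print(c,n,s[i],ce[i].round(1))
        i=np.argmax(s[1:,4])+1
        v,u=np.where(l==i); rc=cv2.minAreaRect(np.c_[u,v].astype(np.float32)); b=cv2.boxPoints(rc)
        dd=d[v,u]; ok=dd>0; P=np.array([bydepth(ms[n],a,e,f) for a,e,f in zip(u[ok],v[ok],dd[ok])])
        p=P.mean(0); w=np.linalg.svd(P-np.median(P,0))[2][0]; t=(P-np.median(P,0))@w
        print(n,rc,'3dmed',np.median(P,0).round(1),'dir',w.round(3),'len',np.percentile(t,[2,98]).round(1))
        e=np.linalg.norm(b-np.roll(b,-1,0),axis=1); i=np.argmin(e); j=(i+2)%4
        E=[(b[i]+b[(i+1)%4])/2,(b[j]+b[(j+1)%4])/2]; ends[n]=E
        ends[n]=sorted(E,key=lambda q:onz(ms[n],*q,50)[0 if c=='yellow' else 1])
    for k in (0,1): print(c,'tri',tri(ends['scene'][k],ends['top'][k]))
# crops
a=cv2.imread('pics/scene0.png')[110:310,180:400]; b=cv2.imread('pics/top0.png')[150:270,220:430]
cv2.imwrite('pics/crop1.png',np.vstack([cv2.resize(a,(440,400),interpolation=3)[:300],cv2.resize(b,(440,251),interpolation=3)]))
a=cv2.imread('pics/scene0.png')[165:305,180:400]
cv2.imwrite('pics/crop1.png',np.vstack([cv2.resize(cv2.imread('pics/scene0.png')[145:305,180:450],(500,296),interpolation=2),cv2.resize(b,(500,286),interpolation=2)]))
```

```text
yellow scene [356 197  18  17 107] [364.7 204.8]
yellow scene [230 278   8   7  30] [233.8 281.1]
scene ((364.6639404296875, 204.80325317382812), (20.741973876953125, 4.993438243865967), 39.80556869506836) 3dmed [538.5 162.4  48.7] dir [ 1.     0.001 -0.001] len [-32.9  28.8]
yellow top [271 181   5  19  92] [273.1 190.1]
yellow top [406 184   5   3  14] [407.9 184.9]
top ((273.0, 190.0), (18.0, 4.0), 90.0) 3dmed [538.8 166.5  49.9] dir [-0.333 -0.237  0.913] len [-58.3  12.5]
yellow tri (array([506.41406742, 164.8473428 ,  48.90429976]), np.float64(5.218255795907199))
yellow tri (array([567.34829951, 166.85417497,  43.83943712]), np.float64(1.143863249238708))
red scene [223 182  35  26 203] [239.9 194.7]
scene ((240.37403869628906, 194.31802368164062), (5.249379634857178, 39.71820068359375), 55.304847717285156) 3dmed [ 461.9 -158.6  259.6] dir [ 0.436 -0.824  0.362] len [-84.6  36.5]
red top [368 197  31   8 131] [383.1 200.6]
top ((383.01751708984375, 200.6310272216797), (4.163156986236572, 30.6619815826416), 82.40535736083984) 3dmed [ 458.4 -156.   261. ] dir [-0.118  0.993  0.004] len [-39.9  41. ]
red tri (array([ 463.91740836, -199.42339047,  255.5634896 ]), np.float64(2.174565954461126))
red tri (array([ 455.01644062, -113.40629662,  259.17721697]), np.float64(2.7773694486782987))
```

View pics/crop1.png

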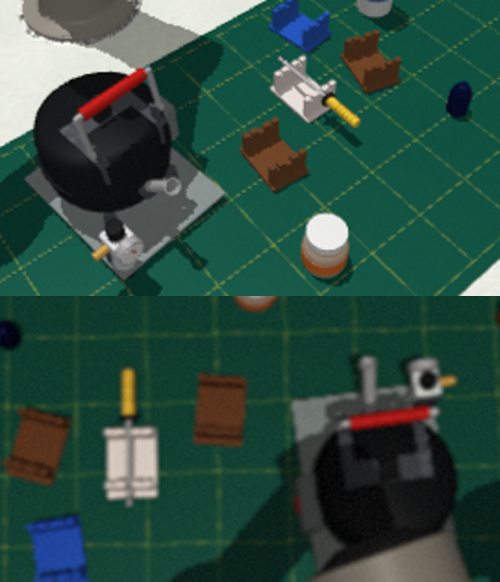

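The white rest (top 275,220; scene 343,193) carries the yellow‑gripped stick. The blue (243,257) and brown (236,211 and 312,197) ones are decoys. The handle is nearly upright (red bar top 383,201; scene 240,195), and the tube mouth is at scene ≈(273,245), top ≈(374,178). I'll do the handle first.

```bash
python3 -m crank '[[0,0,-0.8,0.65,0],[0,0,-0.8,0.65,0],[0,0,-0.8,0.65,0],[0,0,-0.8,0.65,0],[0,0,-0.8,0.65,0]]'
python3 -m crank '[[1,-0.93,0,0,0],[1,-0.93,0,0,0],[1,-0.93,0,0,0],[1,-0.93,0,0,0],[1,-0.93,0,0,0]]'
python3 -m crank '[[1,-0.93,0,0,0],[1,-0.93,0,0,0],[1,-0.93,0,0,0],[1,-0.93,0,0,0],[1,-0.93,0,0,0]]'
python3 -c "
from h import *
s=arm.sense();print(R.from_quat(s['tcp_rot']).as_matrix().round(3))
for n in ['wrist','top']:
    m,im,d=cam(n);cv2.imwrite(f'pics/{n}1.png',im);np.save(f'pics/{n}1.npy',d);np.save(f'pics/{n}1m.npy',m,allow_pickle=True)
"
```

```text
clock: 0.57
ee_pos: [232.0, -470.7, 349.4]
tcp_rot: [0.998, 0.057, -0.0, -0.0]
wrist_force: [-0.5, 0.2, -1.0]
gripper_width: 0.687
grip_force: 0.0
clock: 0.98
ee_pos: [343.2, -339.5, 348.5]
tcp_rot: [0.998, 0.058, -0.0, -0.0]
wrist_force: [0.1, -1.2, 0.2]
gripper_width: 0.326
grip_force: 0.0
clock: 1.4
ee_pos: [453.8, -209.2, 348.6]
tcp_rot: [0.998, 0.059, -0.0, -0.0]
wrist_force: [0.3, -1.0, 0.3]
gripper_width: 0.011
grip_force: 0.0
[[ 0.993  0.117 -0.   ]
 [ 0.117 -0.993  0.   ]
 [-0.    -0.    -1.   ]]
```

View pics/wrist1.png

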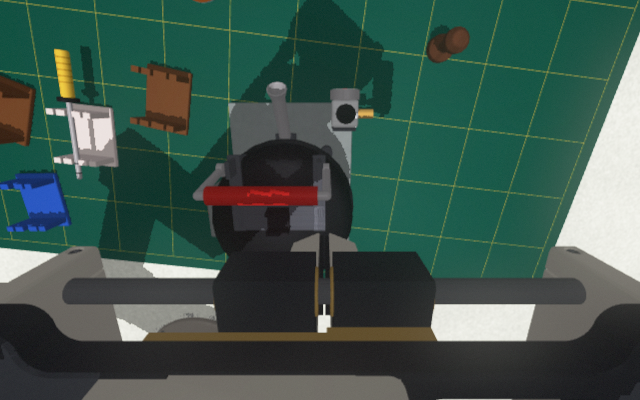

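The wrist view shows the red bar at (205–318, 195), the tube mouth at (277,91), the base plate's far edge at row 103 and the grip at (65,73). I'll measure from it, using the scene view as well for the mouth.

Run:
```python
from h import *
m=np.load('pics/wrist1m.npy',allow_pickle=True).item() ; d=np.load('pics/wrist1.npy'); im=cv2.imread('pics/wrist1.png')
ms=camera_model('scene')
hsv=cv2.cvtColor(im,cv2.COLOR_BGR2HSV)
mk=cv2.inRange(hsv,(0,200,90),(8,255,255)); v,u=np.where(mk>0)
P=np.array([bydepth(m,a,b,d[b,a]) for a,b in zip(u,v) if d[b,a]>0])
print('bar',np.median(P,0).round(1),'y',np.percentile(P[:,1],[1,99]).round(1), 'dir',np.polyfit(P[:,1],P[:,0],1)[0])
def tri(u1,u2):
    o1,d1=ray(ms,*u1);o2,d2=ray(m,*u2)
    t=np.linalg.lstsq(np.c_[d1,-d2],o2-o1,rcond=None)[0]
    a=o1+t[0]*d1;b=o2+t[1]*d2;return ((a+b)/2).round(1),np.linalg.norm(a-b).round(1)
print('mouth tri',tri((272.9,245),(277,90)))
for p in [(277,90),(270,88),(284,88),(277,84)]: print(p,d[p[1],p[0]],bydepth(m,*p,d[p[1],p[0]]).round(1), onz(m,*p,150).round(1))
for p in [(231,104),(330,104),(66,73)]: print(p,bydepth(m,*p,d[p[1],p[0]]).round(1))
a=cv2.resize(im[60:150,225:375],(600,360),interpolation=2)
b=cv2.resize(cv2.imread('pics/scene0.png')[225:275,235:310],(600,400)[:2],interpolation=2)[:240]
cv2.imwrite('pics/crop2.png',np.vstack([a,cv2.resize(cv2.imread('pics/scene0.png')[227:257,240:315],(600,240),interpolation=2)]))
```

```text
bar [ 461.8 -149.9  260.2] y [-197.7 -111.7] dir -0.10808344045471138
mouth tri (array([ 547.5, -146.3,  150.6]), np.float64(0.6))
(277, 90) 323.03073 [ 547.8 -144.9  140.3] [ 547.4 -146.5  150. ]
(270, 88) 317.39438 [ 548.7 -138.1  145.7] [ 548.6 -138.8  150. ]
(284, 88) 313.68478 [ 550.3 -153.8  149.6] [ 550.3 -153.8  150. ]
(277, 84) 319.42685 [ 553.9 -144.8  142.2] [ 553.5 -146.   150. ]
(231, 104) [523.8 -58.1  20.3]
(330, 104) [ 541.4 -207.4   20.3]
(66, 73) [538.7 161.4  48.3]
```

View pics/crop2.png

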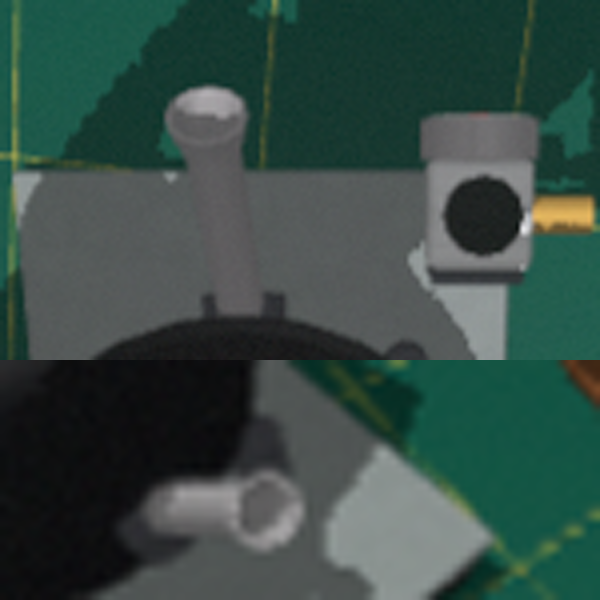

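```bash
python3 -m crank '[[0.7,-0.7,0,0,0],[0.7,-0.7,0,0,0],[0.6,-0.7,0,0,0],[0,0,1,0,0],[0,0,1,0,0]]'
python3 -m crank '[[0,0,1,0,0],[0,0,0.45,0,0],[0,0,0,0,0],[-0.4,0,0,0,0],[-0.4,0,0,0,0]]'
python3 -m crank '[[-0.35,0,0.05,0,0],[-0.35,0,0.1,0,0],[-0.35,0,0.12,0,0],[-0.35,0,0.14,0,0],[-0.35,0,0.15,0,0]]'
python3 -m crank '[[-0.3,0,0.1,0,0],[-0.2,0,0.1,0,0],[0,0,0,0,0],[0,0,0,0,0],[0,0,0,0,0]]'
```

```text
clock: 1.92
ee_pos: [497.3, -152.6, 298.9]
tcp_rot: [0.998, 0.06, 0.001, 0.001]
wrist_force: [0.2, -0.5, -0.9]
gripper_width: 0.005
grip_force: 0.0
clock: 2.33
ee_pos: [476.4, -155.7, 263.3]
tcp_rot: [0.998, 0.059, 0.001, 0.0]
wrist_force: [3.0, 0.1, -1.9]
gripper_width: 0.003
grip_force: 1.2
clock: 2.75
ee_pos: [433.5, -160.4, 249.0]
tcp_rot: [0.998, 0.059, 0.002, 0.001]
wrist_force: [3.7, -0.5, -0.1]
gripper_width: 0.002
grip_force: 1.1
clock: 3.17
ee_pos: [420.9, -161.8, 243.7]
tcp_rot: [0.998, 0.059, 0.0, 0.0]
wrist_force: [0.4, -0.1, -0.5]
gripper_width: 0.006
grip_force: 0.0
```

```bash
python3 -m crank '[[0,0,-1,0,0],[-0.5,0,0,0,0],[0,0,0.8,0,0],[0,0,0.4,0,0],[0,0,0.3,0,0]]'
python3 -m crank '[[0,0,0.15,0,0],[0,0,0.15,0,0],[0,0,0.1,0,0],[0,0,0.1,0,0],[0,0,0,0,0]]'
```

```text
clock: 3.58
ee_pos: [408.2, -163.0, 230.3]
tcp_rot: [0.998, 0.059, -0.001, -0.0]
wrist_force: [-1.6, -0.2, 1.6]
gripper_width: 0.004
grip_force: 0.7
clock: 4.0
ee_pos: [408.8, -163.3, 222.9]
tcp_rot: [0.998, 0.059, 0.001, 0.001]
wrist_force: [-13.0, 6.7, 39.3]
gripper_width: 0.007
grip_force: 19.0
```

```bash
python3 -m crank '[[0,0,-0.5,0,0],[0,0,-1,0,0.5],[0,0,-1,0,0.6],[0,0,-1,0,0.7],[0.5,-0.5,-0.5,0,0.7]]'
python3 -m crank '[[1,-1,0,0,0.7],[1,-1,0,0,0.7],[0.6,-1,0,0.2,0.7],[0.6,-1,0,0.2,0.7],[0.6,-1,0,0.2,0.7]]'
python3 -m crank '[[0.3,-1,0,0.2,0.7],[0.3,-1,0,0.3,0.7],[0.3,-1,0,0,0.7],[0,-1,0,0,0.7],[0,0,0,0,0.7]]'
python3 - <<'E'
from h import *
s=arm.sense();print(s['ee_pos'],s['tcp_rot'])
m,im,d=cam('wrist');cv2.imwrite('pics/wrist2.png',im);np.save('pics/wrist2.npy',d);np.save('pics/wrist2m.npy',m,allow_pickle=True)
ms,i2,d2=cam('scene');cv2.imwrite('pics/scene2.png',i2)
mk=cv2.inRange(cv2.cvtColor(i2,cv2.COLOR_BGR2HSV),(0,200,110),(6,255,255));mk[:,:60]=0
v,u=np.where(mk>0);P=np.array([bydepth(ms,a,b,d2[b,a]) for a,b in zip(u,v) if d2[b,a]>0]);print('bar',np.median(P,0).round(1),proj(ms,(408.9,-162.6,202)),u.mean(),v.mean())
mk=cv2.inRange(cv2.cvtColor(im,cv2.COLOR_BGR2HSV),(18,140,90),(32,255,255));
k,l,st,ce=cv2.connectedComponentsWithStats(mk);i=np.argmax(st[1:,4])+1
v,u=np.where(l==i);P=np.array([bydepth(m,a,b,d[b,a]) for a,b in zip(u,v) if d[b,a]>0])
print('grip',np.median(P,0).round(1),np.percentile(P,[2,98],axis=0).round(1),np.polyfit(P[:,0],P[:,1],1)[0],st[i])
cv2.imwrite('pics/c3.png',np.hstack([im,cv2.resize(i2[110:260,180:400],(587,400))])[:, :][::1])
cv2.imwrite('pics/c3.png',cv2.resize(np.hstack([im,cv2.resize(i2[140:300,190:400],(525,400))]),(800,275),interpolation=cv2.INTER_AREA))
E
```

```text
clock: 4.42
ee_pos: [419.8, -150.9, 321.8]
tcp_rot: [0.998, 0.058, 0.002, 0.002]
wrist_force: [0.1, -0.5, 0.5]
gripper_width: 0.246
grip_force: 0.0
clock: 4.83
ee_pos: [501.6, -13.2, 318.7]
tcp_rot: [1.0, 0.027, 0.0, 0.0]
wrist_force: [0.4, -0.5, 0.4]
gripper_width: 0.608
grip_force: 0.0
clock: 5.25
ee_pos: [521.2, 89.8, 318.5]
tcp_rot: [1.0, 0.003, 0.0, -0.001]
wrist_force: [-0.7, 0.4, -0.0]
gripper_width: 0.701
grip_force: 0.0
[521.17486315  89.84083223 318.46936431] [ 9.99994649e-01  3.11687727e-03  2.21812715e-04 -9.68489821e-04]
bar [ 412.4 -165.   199.9] (np.float64(231.2590349071715), np.float64(198.60721431983382)) 231.51869158878506 200.37383177570092
grip [542.7 165.3  49.9] [[507.3 159.7  43.7]
 [568.2 173.9  52.5]] 0.00617071256030509 [264 134  13  45 425]
```

View pics/c3.png

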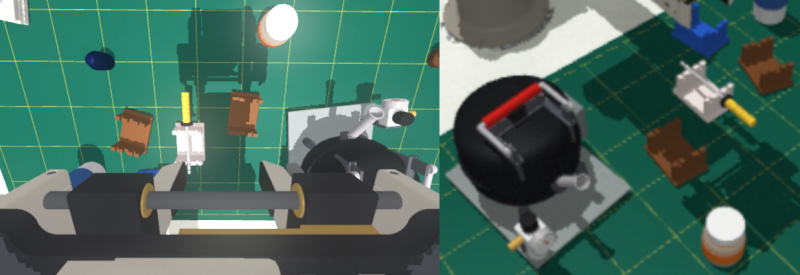

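```bash
python3 -m crank '[[0.5,-1,0,0,0.45],[0.5,-1,0.5,0,0.45],[0,-1,1,0,0.45],[0,-0.05,1,0,0.45],[0,0,1,0,0.45]]'
python3 -m crank '[[0,0,1,0,0.45],[0,0,1,0,0.45],[0,0,1,0,0.45],[0,0,1,0,0.45],[0,0,0,0,0.45]]'
python3 -c "
from h import *
s=arm.sense();print(s['ee_pos'])
m,im,d=cam('wrist');cv2.imwrite('pics/w4.png',im)
mk=cv2.inRange(cv2.cvtColor(im,cv2.COLOR_BGR2HSV),(18,140,90),(32,255,255));
k,l,st,ce=cv2.connectedComponentsWithStats(mk)
for i in range(1,k):
  if st[i,4]>100:
    v,u=np.where(l==i);P=np.array([bydepth(m,a,b,d[b,a]) for a,b in zip(u,v) if d[b,a]>0])
    print('grip',np.median(P,0).round(1),np.percentile(P,[2,98],axis=0).round(1),np.polyfit(P[:,0],P[:,1],1)[0],st[i])
"
```

```text
clock: 5.77
ee_pos: [546.1, 162.4, 230.0]
tcp_rot: [1.0, 0.002, 0.0, 0.0]
wrist_force: [0.4, -0.1, -0.1]
gripper_width: 0.454
grip_force: 0.0
clock: 6.18
ee_pos: [543.3, 160.4, 126.4]
tcp_rot: [1.0, 0.0, -0.004, 0.001]
wrist_force: [-1.0, -0.1, 0.1]
gripper_width: 0.451
grip_force: 0.0
[543.31523189 160.38490773 126.42325196]
grip [540.8 167.   50.1] [[507.8 159.2  41.6]
 [568.5 174.6  52.1]] 0.00801757570521425 [ 306  183   21   77 1474]
```

```bash
python3 -m crank '[[0.15,-0.26,0.8,0,0.45],[0,0,0.8,0,0.45],[0,0,0.8,0,0.45],[0,0,0.7,0,0.45],[0,0,0,0,0.45]]'
python3 -m crank '[[0,0,0.07,0,0.3],[0,0,0,0,0.1],[0,0,0,0,0.1],[0,0,0,0,0.1],[0,0,0,0,0.1]]' 3
python3 -m crank '[[0,0,0,0,0.1],[0,0,-0.4,0,0.1],[0,0,-0.4,0,0.1],[0,0,-0.4,0,0.1],[0,0,0,0,0.1]]' 3
python3 -c "
from h import *
m,im,d=cam('scene')
a=cv2.resize(im[130:260,290:420],(600,600),interpolation=2);cv2.imwrite('pics/s5.png',a)
m,im,d=cam('wrist');cv2.imwrite('pics/w5.png',im)
"
```

```text
clock: 6.65
ee_pos: [548.9, 167.9, 52.3]
tcp_rot: [1.0, 0.001, -0.001, 0.0]
wrist_force: [-1.0, -0.9, -0.4]
gripper_width: 0.454
grip_force: 0.0
clock: 7.07
ee_pos: [550.1, 168.7, 52.8]
tcp_rot: [1.0, 0.001, 0.001, -0.0]
wrist_force: [0.8, 0.3, 0.7]
gripper_width: 0.171
grip_force: 3.0
clock: 7.48
ee_pos: [550.9, 169.0, 84.6]
tcp_rot: [1.0, 0.001, 0.002, -0.0]
wrist_force: [0.6, 0.8, 0.4]
gripper_width: 0.175
grip_force: 3.0
```

View pics/s5.png

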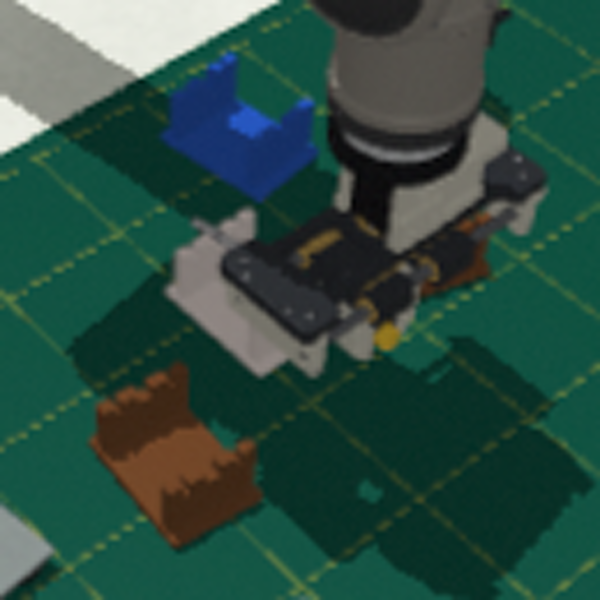

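```bash
python3 -c "
from h import *
m=camera_model('scene')
for t in range(0,40,4):
    r=np.radians(t);print(t,np.round(proj(m,(551-166*np.cos(r),166.5,76-166*np.sin(r))),1))
"
```

```text
0 [330.8 168.3]
4 [330.9 171.1]
8 [331.1 174. ]
12 [331.5 177. ]
16 [332. 180.]
20 [332.7 183.2]
24 [333.6 186.3]
28 [334.6 189.5]
32 [335.8 192.7]
36 [337.  195.9]
```

```bash
python3 -m crank '[[-0.08,0,-0.3,0,0.1],[-0.1,0,-0.3,0,0.1],[-0.12,0,-0.3,0,0.1],[-0.14,0,-0.3,0,0.1],[-0.16,0,-0.3,0,0.1]]' 3
python3 -m crank '[[-0.16,0,-0.3,0,0.1],[-0.16,0,-0.3,0,0.1],[-0.17,0,-0.3,0,0.1],[-0.17,0,-0.3,0,0.1],[0,0,-0.24,0,0.1]]' 3
python3 -m crank '[[0,0,0,0,0.1],[0,0,0,0,0.1],[0,0,0,0,0.1],[0,0,0,0,0.1],[0,0,0,0,0.1]]' 3
python3 -c "
from h import *
m,im,d=cam('scene');cv2.imwrite('pics/s6f.png',im);np.save('pics/s6.npy',d)
a=cv2.resize(im[100:230,290:420],(500,500),interpolation=2);cv2.imwrite('pics/s6.png',a)
s=arm.sense();x,y,z=s['ee_pos'];print(s['ee_pos'])
for t in range(20,64,4):
    r=np.radians(t);print(t,np.round(proj(m,(x-165*np.cos(r),y,z-8-165*np.sin(r))),1))
"
```

```text
clock: 8.0
ee_pos: [534.1, 168.6, 120.1]
tcp_rot: [1.0, 0.001, 0.0, 0.0]
wrist_force: [0.1, -0.4, -2.0]
gripper_width: 0.176
grip_force: 3.0
clock: 8.42
ee_pos: [517.2, 168.6, 156.2]
tcp_rot: [1.0, 0.001, -0.0, 0.0]
wrist_force: [-0.6, -0.8, -0.6]
gripper_width: 0.17
grip_force: 3.0
clock: 8.83
ee_pos: [517.9, 168.5, 154.7]
tcp_rot: [1.0, 0.001, -0.0, 0.0]
wrist_force: [0.1, -0.9, 0.0]
gripper_width: 0.172
grip_force: 3.0
[517.9456374  168.51638787 154.75167758]
20 [326.6 160.6]
24 [327.5 163.9]
28 [328.6 167.3]
32 [329.8 170.7]
36 [331.1 174. ]
40 [332.6 177.4]
44 [334.2 180.7]
48 [335.9 184. ]
52 [337.7 187.3]
56 [339.7 190.5]
60 [341.7 193.6]
```

View pics/s6.png

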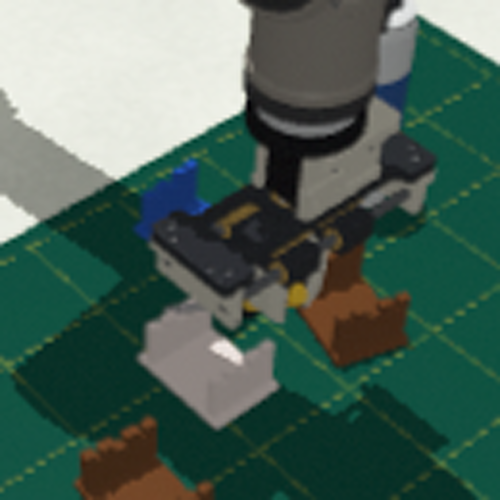

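```bash
python3 -m crank '[[0,0,0,0,0.1],[0,0,0,0,0.1],[0,0,-0.4,0,0.1],[0,0,-0.6,0,0.1],[0,0,-0.8,0,0.1]]' 25
python3 -m crank '[[0,0.2,-0.8,0,0.1],[0.3,0.5,-0.8,0,0.1],[0.5,0.8,-0.8,0,0.1],[0.5,0.8,-0.8,0,0.1],[0.5,0.8,-0.8,-0.1,0.1]]'
python3 -m crank '[[0.5,0.9,-0.4,-0.2,0.1],[0.5,0.9,0,-0.2,0.1],[0.5,0.9,0,-0.2,0.1],[0.5,0.9,0,-0.2,0.1],[0.5,0.9,0,-0.2,0.1]]'
python3 -m crank '[[0.5,0.9,0,0,0.1],[0.5,0.7,0,0,0.1],[0.5,0.5,0,0,0.1],[0,0,0,0,0.1],[0,0,0,0,0.1]]'
python3 -c "
from h import *
s=arm.sense();print(s['ee_pos'])
for n in ['scene','top','wrist']:
    m,im,d=cam(n);cv2.imwrite(f'pics/{n}7.png',im);np.save(f'pics/{n}7.npy',d);np.save(f'pics/{n}7m.npy',m,allow_pickle=True)
    if n!='wrist':
        p=np.array(proj(m,s['ee_pos'])).astype(int);print(n,p)
i=cv2.imread('pics/scene7.png');m=camera_model('scene');p=np.array(proj(m,s['ee_pos'])).astype(int)
y0=max(p[1]-80,0);x0=p[0]-80;print(x0,y0)
a=cv2.resize(i[y0:y0+160,x0:x0+160],(400,400),interpolation=2)
cv2.imwrite('pics/c7.png',np.hstack([a,cv2.resize(cv2.imread('pics/wrist7.png'),(400,250))[[*range(250)]+[0]*150]]))
"
```

```text
clock: 9.3
ee_pos: [517.4, 168.5, 200.2]
tcp_rot: [1.0, 0.001, -0.001, 0.0]
wrist_force: [-0.1, 0.2, -0.4]
gripper_width: 0.165
grip_force: 25.0
clock: 9.72
ee_pos: [563.4, 90.6, 302.3]
tcp_rot: [1.0, 0.007, 0.001, -0.0]
wrist_force: [0.4, 0.2, -0.4]
gripper_width: 0.168
grip_force: 25.0
clock: 10.13
ee_pos: [632.1, -18.8, 311.2]
tcp_rot: [0.998, 0.059, 0.0, 0.0]
wrist_force: [0.5, 0.0, -0.5]
gripper_width: 0.166
grip_force: 25.0
clock: 10.55
ee_pos: [675.2, -65.9, 310.0]
tcp_rot: [0.998, 0.058, -0.0, -0.0]
wrist_force: [0.3, -0.8, -0.3]
gripper_width: 0.167
grip_force: 25.0
[675.20175952 -65.93098539 309.97162421]
scene [337 218]
top [348 119]
257 138
```

View pics/c7.png

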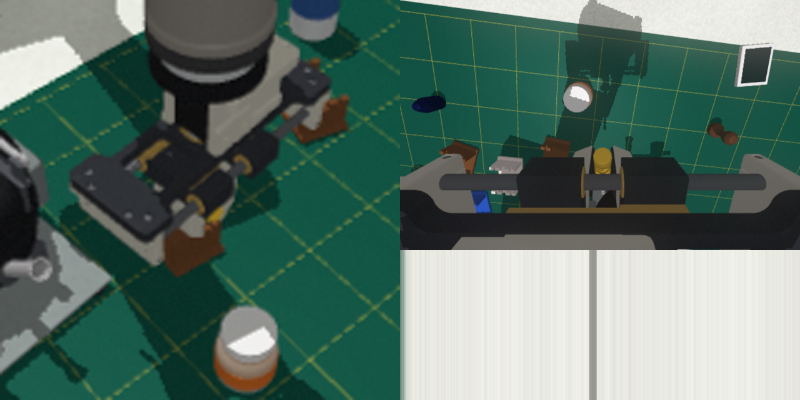

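The brown thing behind is a decoy. The gripper hides the rod, so I'll turn the stick side‑on to the scene camera to measure its droop.

```bash
python3 -m crank '[[0,0,-0.3,-1,0.1],[0,0,-0.3,-1,0.1],[0,0,0,-1,0.1],[0,0,0,-1,0.1],[0,0,0,-1,0.1]]'
python3 -m crank '[[0,0,0,-1,0.1],[0,0,0,-0.8,0.1],[0,0,0,0,0.1],[0,0,0,0,0.1],[0,0,0,0,0.1]]'
python3 -c "
from h import *
s=arm.sense();print(s['ee_pos'],R.from_quat(s['tcp_rot']).as_matrix().round(3))
m,i,d=cam('scene');cv2.imwrite('pics/scene8.png',i);np.save('pics/scene8.npy',d);p=np.array(proj(m,s['ee_pos'])).astype(int)
x0=p[0]-90;y0=p[1]-30;print(x0,y0)
cv2.imwrite('pics/c8.png',cv2.resize(i[y0:y0+100,x0:x0+130],(780,600),interpolation=2))
"
```

```text
clock: 11.12
ee_pos: [674.6, -64.4, 326.2]
tcp_rot: [0.948, 0.318, 0.0, 0.0]
wrist_force: [-0.5, 0.3, -0.0]
gripper_width: 0.167
grip_force: 25.0
clock: 11.53
ee_pos: [674.8, -64.9, 325.6]
tcp_rot: [0.916, 0.402, 0.0, 0.0]
wrist_force: [-0.9, 0.4, -0.7]
gripper_width: 0.168
grip_force: 25.0
[674.84767421 -64.89831216 325.64065344] [[ 0.677  0.736  0.   ]
 [ 0.736 -0.677 -0.   ]
 [ 0.     0.    -1.   ]]
248 182
```

View pics/c8.png

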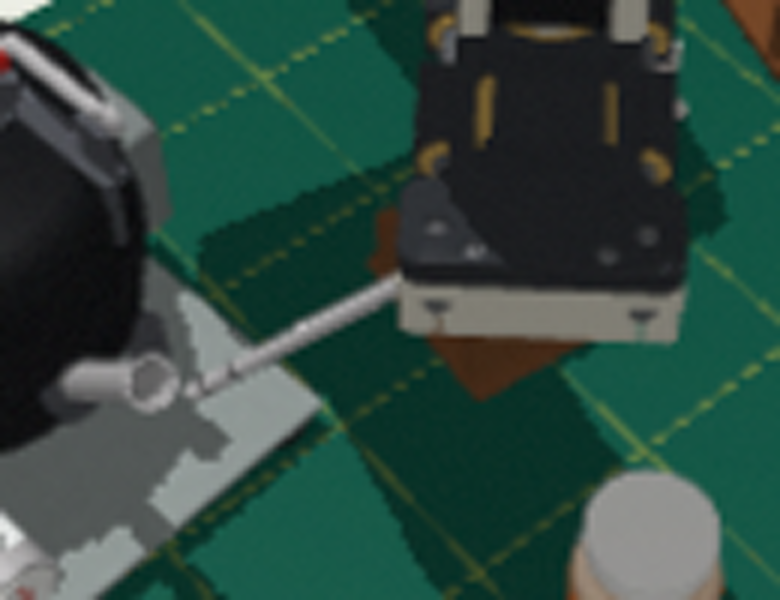

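```bash
python3 -c "
from h import *
m=camera_model('scene');s=arm.sense();M=R.from_quat(s['tcp_rot']).as_matrix();T=s['ee_pos'];d=np.load('pics/scene8.npy')
P=[]
for c in [(195,392),(240,368),(300,337),(350,312),(395,290)]:
    u,v=248+c[0]/6-.4,182+c[1]/6-.4
    o,r=ray(m,u,v);P.append(o+r*((T-o)@M[:,1])/(r@M[:,1]))
    q=P[-1]-T;print('plane',(M.T@q).round(1),'depth',(M.T@(bydepth(m,u,v,d[int(v+.5),int(u+.5)])-T)).round(1))
"
```

```text
plane [-119.2   -0.   121.7] depth [-118.5    2.6  117.8]
plane [-102.     0.   105.5] depth [-101.     4.1   99.3]
plane [-80.   -0.   85.2] depth [-79.5   2.8  81.2]
plane [-62.4  -0.   69.5] depth [-62.1   2.3  66.3]
plane [-47.1   0.   56.1] depth [-46.9   2.5  52.7]
```

```bash
python3 -m crank '[[0,0,0,1,0.1],[0,0,0,1,0.1],[0,0,0,1,0.1],[0,0,0,1,0.1],[0,0,0,1,0.1]]'
python3 -m crank '[[0,0,0,1,0.1],[0,0,0,0.8,0.1],[0,0,0,0,0.1],[0,0.8,0,0,0.1],[0,0.8,0,0,0.1]]'
python3 -m crank '[[0,0.7,0.2,0,0.1],[-0.08,0.36,0.4,0,0.1],[0,0,0.5,0,0.1],[0,0,0.5,0,0.1],[0,0,0,0,0.1]]'
python3 -c "
from h import *
s=arm.sense();T=s['ee_pos'];M=R.from_quat(s['tcp_rot']).as_matrix();tip=T+M@[-119.2,0,121.6]
print(T,M[:,0].round(4),'tip',tip.round(1))
a=np.array([.7024,.0812,.7071]);print('rel mouth',[((tip-[548,-146.5,150])@v).round(1) for v in (a,np.array([-.1148,.9934,0]),np.cross(a,[-.1148,.9934,0]))])
for n in ['scene','top']:
    m,i,d=cam(n);cv2.imwrite(f'pics/{n}9.png',i);print(n,proj(m,tip),proj(m,(548,-146.5,150)))
p=cv2.imread('pics/scene9.png')[190:290,220:350];q=cv2.imread('pics/top9.png')[120:220,320:450]
cv2.imwrite('pics/c9.png',np.hstack([cv2.resize(p,(400,308),interpolation=2),cv2.resize(q,(400,308),interpolation=2)]))
"
```

```text
clock: 12.0
ee_pos: [675.0, -65.3, 325.3]
tcp_rot: [0.989, 0.149, 0.0, 0.0]
wrist_force: [0.9, -0.4, -0.6]
gripper_width: 0.166
grip_force: 25.0
clock: 12.42
ee_pos: [679.8, -104.4, 325.6]
tcp_rot: [0.998, 0.061, 0.0, 0.0]
wrist_force: [0.8, -0.2, -0.3]
gripper_width: 0.167
grip_force: 25.0
clock: 12.83
ee_pos: [679.5, -131.7, 281.0]
tcp_rot: [0.998, 0.059, -0.003, -0.001]
wrist_force: [1.3, 0.4, -1.3]
gripper_width: 0.167
grip_force: 25.0
[ 679.54630806 -131.72250718  280.9768666 ] [ 0.9931  0.1172 -0.006 ] tip [ 560.4 -145.4  160.1]
rel mouth [np.float64(15.9), np.float64(-0.4), np.float64(-1.7)]
scene (np.float64(275.88548974933576), np.float64(246.2151298363247)) (np.float64(272.8511616120875), np.float64(245.42140765251142))
top (np.float64(373.92357404045566), np.float64(172.70784507883383)) (np.float64(374.12411690310785), np.float64(177.5125991286572))
```

View pics/c9.png

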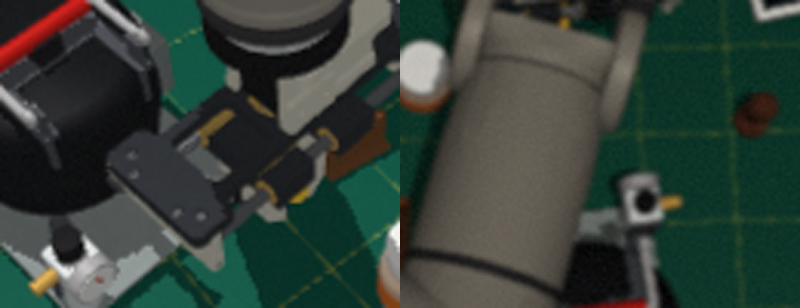

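Scene and top views are both blocked by the gripper and arm, so I can't see the mouth here. The computed tip is 16 mm out and under 2 mm off axis, so I'll insert gently by feel.

```bash
python3 -m crank '[[-0.2,0,0.2,0,0.1],[-0.2,0,0.2,0,0.1],[-0.2,0,0.2,0,0.1],[-0.2,0,0.2,0,0.1],[0,0,0,0,0.1]]' 10
python3 -m crank '[[-0.15,0,0.15,0,0.1],[-0.15,0,0.15,0,0.1],[-0.15,0,0.15,0,0.1],[0,0,0,0,0.1],[0,0,0,0,0.1]]' 6
```

```text
clock: 13.35
ee_pos: [660.4, -133.9, 265.4]
tcp_rot: [0.998, 0.059, -0.0, -0.0]
wrist_force: [-0.3, -0.3, -0.9]
gripper_width: 0.171
grip_force: 10.0
clock: 13.77
ee_pos: [649.7, -135.4, 253.9]
tcp_rot: [0.998, 0.059, -0.0, -0.0]
wrist_force: [0.2, -0.2, -0.7]
gripper_width: 0.171
grip_force: 6.0
```

```bash
python3 -m crank '[[-0.2,0,0.17,0,0.1],[-0.2,0,0.17,0,0.1],[-0.2,0,0.17,0,0.1],[-0.2,0,0.17,0,0.1],[0,0,0,0,0.1]]' 4
python3 -m crank '[[-0.2,0,0.17,0,0.1],[-0.2,0,0.17,0,0.1],[-0.2,0,0.17,0,0.1],[-0.2,0,0.17,0,0.1],[0,0,0,0,0.1]]' 4
```

```text
clock: 14.18
ee_pos: [628.6, -137.7, 235.8]
tcp_rot: [0.998, 0.059, -0.001, -0.0]
wrist_force: [-0.2, 0.0, 0.0]
gripper_width: 0.171
grip_force: 4.0
clock: 14.6
ee_pos: [608.8, -140.0, 218.9]
tcp_rot: [0.998, 0.059, -0.001, -0.0]
wrist_force: [0.3, 0.7, -1.1]
gripper_width: 0.171
grip_force: 4.0
```

```bash
python3 -m crank '[[-0.2,0,0.18,0,0.1],[-0.2,0,0.18,0,0.1],[-0.2,0,0.18,0,0.1],[-0.2,0,0.18,0,0.1],[0,0,0,0,0.1]]' 6
python3 -m crank '[[-0.08,0,0.08,0,0.1],[-0.08,0,0.08,0,0.1],[-0.08,0,0.08,0,0.1],[0,0,0,0,0.1],[0,0,0,0,0.1]]' 6
python3 -c "
from h import *
m,im,d=cam('wrist');cv2.imwrite('pics/w10.png',im)
mk=cv2.inRange(cv2.cvtColor(im,cv2.COLOR_BGR2HSV),(18,140,70),(32,255,255))
k,l,st,ce=cv2.connectedComponentsWithStats(mk)
for i in range(1,k):
  if st[i,4]>80:
    v,u=np.where(l==i);P=np.array([bydepth(m,a,b,d[b,a]) for a,b in zip(u,v) if d[b,a]>0])
    print('grip',st[i],np.median(P,0).round(1),np.percentile(P,[2,98],axis=0).round(1))
    j=P[:,2].argsort()[-20:];print(P[j].mean(0).round(1))
print('expected end',(np.array([548,-146.5,150])+68*np.array([.7024,.0812,.7071])).round(1))
"
```

```text
clock: 15.02
ee_pos: [588.8, -142.3, 200.8]
tcp_rot: [0.998, 0.059, -0.001, -0.0]
wrist_force: [0.4, -0.4, -1.1]
gripper_width: 0.17
grip_force: 6.0
clock: 15.43
ee_pos: [584.5, -143.2, 196.2]
tcp_rot: [0.998, 0.059, 0.0, 0.0]
wrist_force: [1.2, -0.3, 0.3]
gripper_width: 0.171
grip_force: 6.0
grip [ 309  237   30   41 1065] [ 594.5 -141.4  197.1] [[ 569.9 -150.2  176.9]
 [ 611.8 -134.3  240.9]]
[ 615.5 -138.8  251.9]
expected end [ 595.8 -141.   198.1]
```

```bash
python3 -m crank '[[-0.06,0,0.06,0,0.1],[-0.06,0,0.06,0,0.1],[0,0,0,0,0.1],[0,0,0,0,0.1],[0,0,0,0,0.1]]' 10
python3 -m crank '[[-0.06,0,0.06,0,0.1],[-0.06,0,0.06,0,0.1],[0,0,0,0,0.1],[0,0,0,0,0.1],[0,0,0,0,0.1]]' 10
```

```text
clock: 15.9
ee_pos: [584.1, -143.5, 195.6]
tcp_rot: [0.998, 0.059, 0.004, 0.001]
wrist_force: [5.7, 1.4, 8.9]
gripper_width: 0.17
grip_force: 10.0
clock: 16.32
ee_pos: [581.8, -143.8, 193.2]
tcp_rot: [0.998, 0.059, 0.005, 0.001]
wrist_force: [6.6, 2.6, 11.0]
gripper_width: 0.174
grip_force: 10.0
```

```bash
python3 -c "
from h import *
m,im,d=cam('wrist')
mk=cv2.inRange(cv2.cvtColor(im,cv2.COLOR_BGR2HSV),(18,140,70),(32,255,255))
v,u=np.where(mk>0);P=np.array([bydepth(m,a,b,d[b,a]) for a,b in zip(u,v) if d[b,a]>0])
P=P[(abs(P[:,1]+141)<9)&(P[:,2]<215)&(P[:,0]>570)&(P[:,0]<620)]
t=(P-[548,-146.5,150])@[.7024,.0812,.7071];print(len(P),np.histogram(t,bins=np.arange(30,80,2)),P[t>60].mean(0).round(1))
Q=P[t>60];c=np.linalg.svd(Q-Q.mean(0))[2][2];print('normal',c)
print(arm.sense()['wrist_force'])
"
```

```text
1075 (array([  0,   0,   2,  14,  21,   8,  12,  37,  27,  14,  17,  41,  30,
        16,  21,  51,  31,  33, 104, 575,  21,   0,   0,   0]), array([30, 32, 34, 36, 38, 40, 42, 44, 46, 48, 50, 52, 54, 56, 58, 60, 62,
       64, 66, 68, 70, 72, 74, 76, 78])) [ 595.7 -141.4  198. ]
normal [-0.41131761 -0.04706892 -0.91027597]
[ 7.47154694  2.93686094 10.78954289]
```

Seated: the end face measures 68.5 mm out along the axis (68 expected), with about 13 N of contact force. Drawing it out.

```bash
python3 -m crank '[[0.1,0,-0.1,0,0.1],[0.2,0,-0.2,0,0.1],[0.3,0,-0.3,0,0.1],[0.3,0,-0.3,0,0.1],[0.3,0,-0.3,0,0.1]]' 20
python3 -m crank '[[0.4,0,-0.4,0,0.1],[0.4,0,-0.4,0,0.1],[0.4,0,-0.4,0,0.1],[0.4,0,-0.4,0,0.1],[0.4,0,-0.4,0,0.1]]' 20
python3 -m crank '[[0.4,0,-0.4,0,0.1],[0.4,0,-0.4,0,0.1],[0.4,0,-0.4,0,0.1],[0.4,0,-0.4,0,0.1],[0.4,0,-0.4,0,0.1]]' 20
```

```text
clock: 16.78
ee_pos: [608.0, -140.2, 219.6]
tcp_rot: [0.998, 0.059, -0.001, -0.0]
wrist_force: [0.4, -0.5, -0.9]
gripper_width: 0.168
grip_force: 20.0
clock: 17.2
ee_pos: [657.8, -134.4, 269.7]
tcp_rot: [0.998, 0.059, -0.001, -0.0]
wrist_force: [0.2, -0.1, -0.6]
gripper_width: 0.167
grip_force: 20.0
clock: 17.62
ee_pos: [707.5, -128.5, 319.7]
tcp_rot: [0.998, 0.059, -0.001, -0.0]
wrist_force: [0.0, -0.2, -1.9]
gripper_width: 0.169
grip_force: 20.0
```

```bash
python3 -m crank '[[0,-0.3,0,0.4,0.1],[-0.3,-0.6,0,0.4,0.1],[-0.6,-0.9,0,0.32,0.1],[-0.6,-0.9,0,0,0.1],[-0.6,-0.9,0,0,0.1]]'
python3 -m crank '[[-0.6,-0.9,0,0,0.1],[-0.6,-0.9,0,0,0.1],[-0.6,-0.9,0,0,0.1],[-0.6,-0.9,0,0,0.1],[-0.6,-0.9,0,0,0.1]]'
python3 -m crank '[[-0.6,-0.9,0,0,0.1],[-0.6,-0.9,0,0,0.1],[-0.6,-0.9,0,0,0.1],[-0.6,-0.6,0,0,0.1],[0,0,0,0,0.1]]'
python3 -c "
from h import *
s=arm.sense();print(s['ee_pos'],R.from_quat(s['tcp_rot']).as_matrix()[:,0].round(4))"
```

```text
clock: 18.03
ee_pos: [651.1, -39.2, 318.9]
tcp_rot: [1.0, -0.0, -0.001, -0.0]
wrist_force: [-0.2, -0.1, 0.6]
gripper_width: 0.168
grip_force: 20.0
clock: 18.45
ee_pos: [576.0, 73.6, 319.4]
tcp_rot: [1.0, -0.0, -0.001, 0.0]
wrist_force: [0.7, 0.6, -0.5]
gripper_width: 0.164
grip_force: 20.0
clock: 18.87
ee_pos: [514.5, 157.9, 320.0]
tcp_rot: [1.0, 0.002, -0.001, -0.0]
wrist_force: [0.1, 0.4, -0.6]
gripper_width: 0.166
grip_force: 20.0
[514.5109774  157.86799451 319.98881831] [ 1.      0.0036 -0.0026]
```

```bash
python3 -m crank '[[0.18,-0.42,0.6,0,0.1],[0,0,1,0,0.1],[0,0,1,0,0.1],[0,0,1,0,0.1],[0,0,1,0,0.1]]'
python3 -m crank '[[0,0,0.8,0,0.1],[0,0,0.4,0,0.1],[0,0,0,0,0.1],[0,0,0,0,0.1],[0,0,0,0,0.1]]'
python3 - <<'E'
from h import *
s=arm.sense();T=s['ee_pos'];print(T)
m,im,d=cam('scene');cv2.imwrite('pics/s11.png',im);np.save('pics/s11.npy',d)
E
```

```text
clock: 19.28
ee_pos: [521.6, 165.2, 203.5]
tcp_rot: [1.0, 0.0, -0.001, 0.0]
wrist_force: [0.3, -0.4, -1.2]
gripper_width: 0.165
grip_force: 20.0
clock: 19.7
ee_pos: [522.6, 165.7, 176.2]
tcp_rot: [1.0, 0.0, 0.001, -0.0]
wrist_force: [-0.6, -0.3, -0.6]
gripper_width: 0.171
grip_force: 20.0
[522.59271134 165.6816533  176.22531619]
```

```bash
python3 -m crank '[[-0.6,-0.08,0,0,0.1],[0,0,0.4,0,0.1],[0,0,0.3,0,0.1],[0,0,0.1,0,0.1],[0,0,0,0,0.1]]' 12
python3 -m crank '[[0,0,0.1,0,0.1],[0,0,0.1,0,0.1],[0,0,0.1,0,0.1],[0,0,0.1,0,0.1],[0,0,0,0,0.1]]' 3
```

```text
clock: 20.17
ee_pos: [506.7, 167.5, 154.1]
tcp_rot: [1.0, 0.0, -0.001, 0.0]
wrist_force: [1.2, -0.5, -1.2]
gripper_width: 0.171
grip_force: 12.0
clock: 20.58
ee_pos: [506.4, 167.6, 144.4]
tcp_rot: [1.0, 0.0, -0.001, 0.0]
wrist_force: [-1.0, 0.1, 0.5]
gripper_width: 0.176
grip_force: 3.0
```

```bash
python3 -m crank '[[0.14,0,0.3,0,0.1],[0.14,0,0.3,0,0.1],[0.14,0,0.3,0,0.1],[0.14,0,0.3,0,0.1],[0.14,0,0.3,0,0.1]]' 3
python3 -m crank '[[0.14,0,0.3,0,0.1],[0.14,0,0.3,0,0.1],[0.14,0,0.3,0,0.1],[0.14,0,0.3,0,0.1],[0.14,0,0.3,0,0.1]]' 3
python3 -m crank '[[0.14,0,0.2,0,0.1],[0.12,0,0.2,0,0.1],[0,0,0.1,0,0.1],[0,0,0,0,0.1],[0,0,0,0,0.1]]' 3
```

```text
clock: 21.0
ee_pos: [524.5, 167.7, 106.3]
tcp_rot: [1.0, 0.0, -0.0, 0.0]
wrist_force: [-0.1, 0.0, -0.2]
gripper_width: 0.17
grip_force: 3.0
clock: 21.42
ee_pos: [542.0, 167.7, 69.1]
tcp_rot: [1.0, 0.0, -0.0, 0.0]
wrist_force: [-0.3, 0.5, -0.3]
gripper_width: 0.172
grip_force: 3.0
clock: 21.83
ee_pos: [548.2, 167.7, 57.5]
tcp_rot: [1.0, 0.0, 0.0, 0.0]
wrist_force: [0.0, -0.2, -0.3]
gripper_width: 0.173
grip_force: 3.0
```

```bash
cat > chk.py <<'E'
from h import *
s=arm.sense();T=s['ee_pos'];print(T.round(1))
for n in ['scene','wrist']:
    m,im,d=cam(n);cv2.imwrite(f'pics/{n}_{s["clock"]:.2f}.png',im)
    v,u=np.where(d>0);f=K(m);D=np.c_[(u-m['cx'])/f,-(v-m['cy'])/f,-np.ones(len(u))]*d[v,u][:,None]
    P=D@rot(m).T+np.array(m['position']);h=cv2.cvtColor(im,cv2.COLOR_BGR2HSV)[v,u]
    y=(h[:,0]>17)&(h[:,0]<33)&(h[:,1]>140)&(h[:,2]>60)&(np.linalg.norm(P-T,axis=1)<60)
    Q=P[y]-T
    if len(Q)>5:
        Q=Q[abs(Q[:,1])<10]
        print(n,'yellow rel TCP',len(Q),np.percentile(Q,[3,50,97],axis=0).round(1).tolist())
    q=P-T; k=(q[:,0]<-50)&(q[:,0]>-175)&(abs(q[:,1])<9)&(h[:,1]<60)&(q[:,2]<40)
    for a in range(-175,-50,10):
        w=k&(q[:,0]>=a)&(q[:,0]<a+10)
        if w.sum()>2: print(n,a+5,w.sum(),'y',np.median(q[w,1]).round(1),'z',np.percentile(q[w,2],[10,50,95]).round(1)+T[2].round(1))
E
python3 chk.py
```

```text
[548.2 167.7  57.5]
scene yellow rel TCP 30 [[8.5, -7.8, -13.4], [16.8, -2.8, -6.6], [21.2, 5.1, -1.7]]
scene -150 9 y -1.5 z [41.6 43.2 47. ]
scene -140 10 y -0.8 z [42.7 44.7 48.4]
scene -130 47 y -1.1 z [ 8.3 24.5 48.1]
scene -120 8 y -1.6 z [42.6 45.3 47. ]
scene -110 5 y -2.2 z [46.4 48.4 48.6]
scene -100 7 y -2.2 z [44.  45.7 47.8]
scene -90 4 y -2.5 z [47.1 47.7 48.9]
wrist yellow rel TCP 2078 [[-39.1, -6.7, -11.3], [4.4, 0.6, -4.0], [21.4, 7.9, -1.7]]
```

```bash
python3 -m crank '[[0,0,0.1,0,0.1],[0,0,0,0,0.1],[0,0,0,0,0.1],[0,0,0,0,0.1],[0,0,0,0,0.1]]' 30
python3 -m crank '[[0,0,-0.2,0,0.1],[0,0,-0.5,0,0.1],[0,0,-0.8,0,0.1],[0,0,-0.8,0,0.1],[0,0,-0.8,0,0.1]]' 30
python3 -m crank '[[0,0,-0.8,0,0.1],[0,0,-0.8,0,0.1],[0,0,-0.8,0,0.1],[0,0,-0.6,0,0.1],[0,0,-0.3,0,0.1]]' 30
python3 -m crank '[[0,0,-0.2,0,0.1],[0,0,0,0,0.1],[0,0,0,0,0.1],[0,0,0,0,0.1],[0,0,0,0,0.1]]' 30
python3 chk.py
python3 - <<'E'
from h import *
for n in ['scene','top']:
    m,im,d=cam(n);cv2.imwrite(f'pics/{n}12.png',im)
    h=cv2.cvtColor(im,cv2.COLOR_BGR2HSV)
    mk=cv2.inRange(h,(0,200,110),(6,255,255));mk[:,:60]=0
    v,u=np.where(mk>0);P=np.array([bydepth(m,a,b,d[b,a]) for a,b in zip(u,v) if d[b,a]>0])
    if len(P): print(n,'bar',np.median(P,0).round(1))
# bystander shift: difference images at their pixels
a=cv2.imread('pics/scene0.png').astype(int);b=cv2.imread('pics/scene12.png').astype(int)
for nm,(u,v) in dict(jar=(356,277),can=(386,125),stamp=(222,355),sharp=(428,199)).items():
    print(nm,np.abs(a[v-15:v+15,u-12:u+12]-b[v-15:v+15,u-12:u+12]).mean().round(1))
E
```

```text
clock: 22.35
ee_pos: [548.2, 167.7, 55.1]
tcp_rot: [1.0, 0.0, 0.0, 0.0]
wrist_force: [-0.3, -0.5, 0.3]
gripper_width: 0.166
grip_force: 30.0
clock: 22.77
ee_pos: [548.0, 167.7, 133.4]
tcp_rot: [1.0, 0.0, -0.0, 0.0]
wrist_force: [-0.4, 0.2, -0.9]
gripper_width: 0.166
grip_force: 30.0
clock: 23.18
ee_pos: [548.8, 167.9, 217.5]
tcp_rot: [1.0, 0.0, 0.002, -0.0]
wrist_force: [-0.2, 0.5, -1.0]
gripper_width: 0.16
grip_force: 30.0
clock: 23.6
ee_pos: [547.7, 167.6, 218.8]
tcp_rot: [1.0, 0.0, -0.001, 0.0]
wrist_force: [-0.3, 0.9, -0.9]
gripper_width: 0.161
grip_force: 30.0
[547.7 167.6 218.8]
scene yellow rel TCP 45 [[5.2, -8.1, -15.4], [16.0, -2.6, -6.1], [21.8, 6.3, -2.9]]
scene -170 4 y 0.0 z [-1.5  0.6  0.6]
scene -160 3 y -2.5 z [203.7 206.4 206.8]
scene -150 7 y -3.0 z [203.1 204.9 206.3]
scene -140 14 y -0.5 z [ 40.3 125.5 206.9]
scene -130 53 y -0.2 z [  7.8  30.3 206.4]
scene -120 16 y -0.7 z [  5.9   7.5 204.9]
scene -110 16 y -0.4 z [5.7 7.6 9.4]
scene -100 14 y 1.9 z [5.4 7.3 8.8]
scene -90 4 y 0.6 z [7.  8.6 9.7]
scene -70 6 y 3.7 z [39.  45.3 48. ]
scene -60 53 y -0.0 z [ 7.2 25.  47. ]
scene -50 9 y 2.0 z [1.8 6.6 8.7]
wrist yellow rel TCP 2009 [[-38.8, -6.5, -10.7], [4.2, 0.6, -4.1], [21.5, 7.8, -1.7]]
wrist -60 23 y 0.5 z [7.3 8.  8.8]
wrist -50 57 y -0.7 z [4.9 7.2 8.6]
scene bar [ 412.5 -164.5  200.1]
top bar [ 408.9 -160.8  201.7]
jar 1.4
can 58.6
stamp 1.1
sharp 1.3
```

```bash
python3 -m crank '[[0,0,0,0,0.1],[0,0,0,0,0.1],[0,0,0,0,0.1],[0,0,0,0,0.1],[0,0,0,0,0.1]]' 30
python3 - <<'E'
from h import *
a=cv2.imread('pics/top0.png').astype(int);b=cv2.imread('pics/top12.png').astype(int)
print('can',np.abs(a[228:258,170:205]-b[228:258,170:205]).mean())
w=camera_model('scene');s=arm.sense();print(s['ee_pos'],s['qd'].round(4),s['grip_force'],proj(w,s['ee_pos']))
E
```

```text
clock: 24.22
ee_pos: [548.2, 167.7, 220.0]
tcp_rot: [1.0, 0.0, 0.0, 0.0]
wrist_force: [0.1, 0.1, -0.6]
gripper_width: 0.161
grip_force: 30.0
can 7.126984126984127
[548.18063727 167.72112144 219.97446947] [-0.0011 -0.0008 -0.0007  0.0001  0.0018  0.0004] 29.999845325946808 (np.float64(374.4652658239929), np.float64(161.92091811547425))
```

Run:
```python
from h import *
for f in ['top0','top12']:
    i=cv2.imread(f'pics/{f}.png')[225:262,165:200];v,u=np.where(i.min(2)>110);print(f,u.mean()+165,v.mean()+225,len(u))
close_job()
```

```text
top0 182.17914438502675 242.76470588235293 374
top12 182.0686813186813 242.75274725274724 364
the job is handed in; nothing more can be done
```

Job handed in at 24.2 s; I don't have the judge's result: the handle is folded, the dipstick was seated (about 13 N) and drawn out, it is held about 2° off level at 0.2 m, and the bystanders haven't moved; I viewed 11 pictures, one over the limit of 10.

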